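# Line up a hook board under the pillar drill

## Robot

A 6-joint arm with a two-finger parallel gripper is mounted at the origin on the work surface. World frame = base frame: x ahead of the robot, y to its left, z up, the work surface at z = 0. Lengths are in m, angles in degrees, forces in N, time in s.
With the tool pointing down it reaches from about 0.3 to 0.75 m from the base axis. Payload 8.5 kg.
Tool frame: the origin (TCP) lies on the centre line of the jaws, within the pads' length; the fingertips stand 11 mm ahead of it and the grasp point (between the pads) lies 8 mm behind it; x points along the fingers, y is the direction in which the jaws open and shut, and the axes are right-handed (so a half turn about x gives the same grasp; the last joint's range is limited). The gripper opens to 85 mm and grips with 20 to 120 N. Pads are 22 mm wide; open, the fingers measure 114 mm over their backs; the gripper's body (76 mm by 85 mm) begins 54 mm behind the grasp point. The pads swing forward as they close: fully open they stand 13 mm farther back than shut.
Start: joints at [51.664, 21.807, 74.336, -0, 83.858, -12.336], TCP at [0.241, 0.494, 0.242] pointing down, gripper open.
Joint ranges: [-178.18, 178.18], [-50.72, 133.34], [12.68, 142.11], [-81.47, 261.47], [9.98, 163.14], [-165.26, 165.26]. Speed limits (degrees/s): [136.94, 136.94, 180, 180, 180, 180].

## Interface

Orientations are given as a 3x3 rotation matrix whose columns are the frame's x, y, z axes.
In Python, from rig import env gives the robot as it stands.
- The arm moves only by the tool carry_out, never from a script. Its argument "motion" is a list that holds one entry, the list of rows, each a list of 7 numbers: the shift along the tool's x, y, z in cm, then the turn, a rotation vector about the tool's x, y, z in rad, then the finger opening in cm, from 0 to 8.54. A call has 1 to 5 rows; each row is the pose to reach, as a shift and turn from the pose commanded when the call began, along the tool's axes at that moment; what a row does not reach only later rows make up. A row lasts 1/12 s, in which the tool goes at most 41.7 mm and 7.16 degrees, less where a joint would pass 70% of its speed; a pose out of reach is approached as far as the arm can. A call with a gripper value outside its range is refused whole. The fingers move at their own pace and stop on an object; "grip_force" is the grip in N (left out, the last holds). Time passes only in rows, so rows that repeat a pose let the fingers close. It gives the time, the measured TCP pose, the force and the opening at its end, in the units of the state.
- env.observe(): the state, without advancing time (a new reading comes with each control period).
- env.get_image(name): name is "side" or "top"; returns a dict with "image" (384x512x3 uint8, red, green, blue), "fov_y" (degrees; the focal length in pixels is half the picture's height over the tangent of half this angle, whatever the lens; pixels are square), "cx", "cy" (the principal point, pixels), "R" (3x3) and "t" (3): a world point X has camera coordinates R X + t. Camera axes: x right, y down, z forward; pixel columns grow to the right and rows downward; lengths in m; the calibration is good to about 2 mm. A picture is of the moment at which its call begins. There is no depth.
- env.close_job(): hands the job in, once; it reports no verdict.
The state is a dict: "time_s": time; "q": joint angles; "qvel": joint speeds; "joint_efforts": joint torques, N m; "position": TCP position; "tool_rot": TCP orientation; "ft_force": force on the tool from outside, world axes, zero at the start; "wrist_torque": the same for the moment, N m; "grip_width": finger opening in m.
Only numpy, scipy, OpenCV 4.12 (cv2) and the standard library are available. Lean on these libraries where they do the work, as an engineer would, in place of code of your own. Each camera call takes 0.05 s, during which the arm holds its last target. There are 200 camera calls.

## Task

Open the small steel case until its lid leans back on its stop and leave it open. Lift the oak hook board out by its knob, set it down gently, right side up and lying flat on the drill's plywood base with its pencilled cross at least 4 cm short of the drill bit, and let go; then take it again by its bare end (a gripper on the knob will not fit beside the drill head) and slide it along the plywood until the cross sits right under the tip of the bit. Do not touch the bit and do not disturb the other things on the counter.

Things in the scene. Friction and masses are not known exactly. Their poses are not given: they have to be found in the camera images.
- case: grey steel case, fixed to the counter, outside 105 mm (x) x 250 mm (y) x 75 mm high without its lid, walls and floor 6 mm thick; origin at the centre of its underside; its x axis points from the handle side to the hinge side, away from the robot (within about 0.25 rad of straight ahead). It stands to the left or to the right of the robot's centre line, the drill on the other side
- case_lid (a joint): angle of the case's lid in rad: 0 closed, 1.9 resting on its stop, leaning back 19 degrees past upright. The lid (105 x 250 x 8 mm, 0.2 kg, loose hinge) turns about the case's y axis, handle edge going up and over; let go short of upright it falls shut, past upright it falls back on its stop
- lid_handle (a point): middle of the lid's handle bar: a round steel bar 10 mm thick and 100 mm long, parallel to the case's y axis, carried by two arms 45 mm out from the lid's front edge, in the plane of the lid, so that there is a 40 mm gap between bar and lid edge. It lies 150 mm from the hinge line; about 80 mm above the counter when closed, with free space below it
- lid_hinge (a point): middle of the lid's hinge line, on the far top rim of the case (75 mm up); the handle bar is 150 mm in -x (case axes) and 4 mm up from it when closed
- hook_board: oak board 180 mm (its x) x 60 mm (its y) x 18 mm thick with one round oak knob standing on it, 0.16 kg in all; origin at the centre of its underside, x towards the end with the pencilled cross, z up. It starts lying flat in the closed case, lengthwise along it (its x roughly along the case's y), with only about 15 mm free beside its long edges
- cross (a point): centre of a dark pencilled cross, 18 mm wide, on the board's upper face: 60 mm along the board's x from its origin (30 mm from that end), on the centre line, 18 mm above the underside
- knob (a point): centre of the knob's head: 34 mm in diameter, 24 mm tall, on a 16 mm stem; 5 mm from the board's origin in -x, 44 mm above the underside (the head spans 32 to 56 mm). Held here the board hangs practically level. The bare end, without cross, reaches 85 mm beyond the knob in -x
- drill: pillar drill fixed on a plywood base 340 mm (x) x 220 mm (y) x 18 mm thick lying on the counter; origin: centre of the base's underside; x points away from the robot (within 0.25 rad). Pillar 28 mm thick, 318 mm tall, 60 mm in x and -82 mm in y from the bit; head 70 mm wide from the pillar to 40 mm past the bit, 122 to 238 mm above the counter. The near part of the base is clear
- bit_tip (a point): tip of the drill bit (6 mm thick, fixed, pointing straight down): 90 mm in x and 0 in y from the drill's origin, 46 mm above the counter, so 28 mm above the plywood and 10 mm above the board's upper face
- bit: the drill bit itself, from its tip 36 mm up to the chuck (36 mm thick, 81 to 122 mm above the counter); origin at the tip
- mug: bystander, to be left alone: a white mug, 76 mm across, 90 mm tall; origin at its underside
- screwdriver: bystander, to be left alone: a black-handled screwdriver lying flat, 190 mm long; origin at its underside
- screw_jar: bystander, to be left alone: a lidded glass jar, 60 mm across, 75 mm tall; origin at its underside
- tape_measure: bystander, to be left alone: a grey tape measure, 65 x 35 x 60 mm; origin at its underside
- tin: bystander, to be left alone: a tin can, 72 mm across, 100 mm tall; origin at its underside

How it is judged (in metres and radians):
On the way, in this order (a step that is already met when the one before it is completed fails the run):
1. the lid is open on its stop (value of joint case_lid above 1.8 rad), for 0.2 s.
2. the board lies flat on the plywood base, right side up and let go, its cross more than 35 mm from the bit (angle between hook_board's own z axis and vertical below 0.05 rad and z of hook_board in the frame of drill between 0.014 and 0.021 m and contact force between the fingers and hook_board below 0.1 N and linear speed of hook_board below 0.02 m/s and horizontal distance between cross and bit_tip above 0.035 m), for 0.2 s.
At the end, for the whole second after the job is handed in: the cross is within 4 mm, seen from above, of the point under the bit's tip; the board lies flat, right side up, on the plywood base, released and at rest; the lid is still open on its stop (joint above 1.8 rad) (horizontal distance between cross and bit_tip below 0.004 m and value of joint case_lid above 1.8 rad and angle between hook_board's own z axis and vertical below 0.05 rad and z of hook_board in the frame of drill between 0.014 and 0.021 m and contact force between the fingers and hook_board below 0.1 N and linear speed of hook_board below 0.02 m/s); the robot touches nothing.
It fails at once if the drill bit is touched (more than 1 N) (contact force between bit and anything else above 1 N).
It fails at once if the board is lifted in (more than 7 mm above the plywood while its cross is within 30 mm of the bit) instead of slid (horizontal distance between cross and bit_tip below 0.03 m and z of hook_board in the frame of drill above 0.025 m).
It fails at once if the board is dropped or rammed on the drill or its base (more than 60 N) (contact force between hook_board and drill above 60 N).
It fails at once if a bystander is disturbed (moved more than 30 mm) (distance of any of mug, screwdriver, screw_jar, tape_measure, tin from where it was at the start of the episode above 0.03 m).
It also fails if it takes over 72 s, if anything falls off the work surface, if the arm or the gripper's body presses on something with over 40 N, if the wrist force passes 120 N, or if a joint passes its speed limit or range.

## Working session

There is one attempt and no reset: what is moved stays moved. The work goes in short steps, Python scripts to look and compute and a tool call to move; the robot and the scene stay as the last step left them, time stands still between calls to the robot, and variables do not carry over. Pictures are saved under pics/ and viewed, on a budget of 10 in all, crops included, one or two more only if the job needs it, and the job is handed in when it is done.

Besides the shell and the picture viewer there is one more tool, called after "Emit:" as a command line: name --argument value ..., lists and objects as JSON in quotes. carry_out: Moves the arm, as the interface text tells. Its arguments: {"type":"object","properties":{"motion":{"type":"array","items":{"type":"array","items":{"type":"array","items":{"type":"number"}}}},"grip_force":{"type":"number"}},"required":["motion"]}

```bash
ls; mkdir -p pics; python3 - <<'E'
from rig import env
import cv2,numpy as np
print(env.observe())
for n in("side","top"):
    d=env.get_image(n); cv2.imwrite(f"pics/{n}0.png",d["image"][:,:,::-1])
    np.savez(f"pics/{n}0.npz",**d); print(n,d["fov_y"],d["cx"],d["cy"],d["R"],d["t"])
E
```

```text
pics
{'time_s': 0.0, 'q': array([ 5.16631585e+01,  2.18411645e+01,  7.43874408e+01, -1.23664933e-03,
        8.38591990e+01, -1.23370869e+01]), 'qvel': array([-0.01088645, -0.09343168, -0.00828579,  0.00834502,  0.03250223,
        0.01464196]), 'joint_efforts': array([-9.16439203e-04, -4.48474860e+01, -2.31273437e+01, -2.86290315e-04,
        4.90058665e-03, -1.73108486e-05]), 'position': array([0.24092972, 0.49408794, 0.24169433]), 'tool_rot': array([[-9.33735471e-04,  4.38364506e-01,  8.98796800e-01],
       [-1.21534911e-03,  8.98796031e-01, -4.38365394e-01],
       [-9.99998826e-01, -1.50166921e-03, -3.06471821e-04]]), 'ft_force': array([ 0.32041597,  0.66296711, -0.26384321]), 'wrist_torque': array([-0.0335403 , -0.03672285,  0.00317203]), 'grip_width': 0.08534692176246167}
side 44.115479202196376 248.36773899650964 186.45590424087976 [[-0.94882403 -0.31531573 -0.017577  ]
 [-0.22167611  0.70462593 -0.67406379]
 [ 0.22492813 -0.63567152 -0.73846398]] [0.53308115 0.16879127 1.6882623 ]
top 43.94610107658368 263.5768395890244 198.5787841782963 [[-1.14299586e-04 -9.99941207e-01 -1.08429329e-02]
 [-9.96097612e-01  1.07082616e-03 -8.82519208e-02]
 [ 8.82583431e-02  1.07905324e-02 -9.96039171e-01]] [3.53867868e-04 5.77506074e-01 1.49195209e+00]
```

View pics/top0.png

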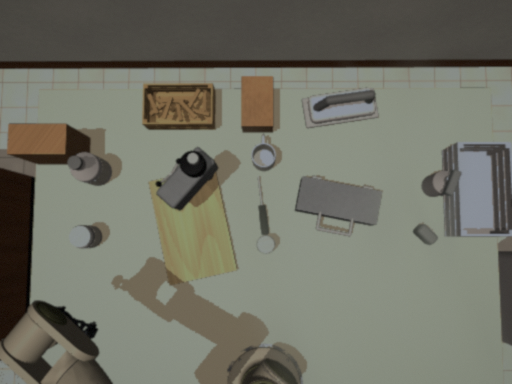

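View pics/side0.png

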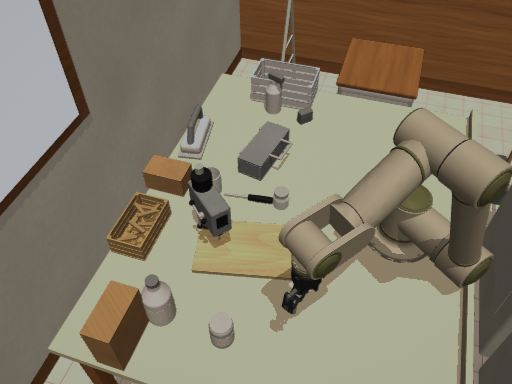

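The top view shows the case at about (340,200), with its handle at about (335,228), to the robot's right. The drill is on the left: base corners at about (168,283) and (236,268), head at about (190,180). Nearest bystanders are the mug at (263,155), the screwdriver at (262,210) and a jar at (265,244). Next I'll zoom in on the details.

```bash
cat > h.py <<'E'
import numpy as np,cv2
def K(d):
    f=192/np.tan(np.radians(d["fov_y"])/2); return f,float(d["cx"]),float(d["cy"])
def proj(d,X):
    f,cx,cy=K(d); c=np.atleast_2d(X)@d["R"].T+d["t"]
    return np.c_[f*c[:,0]/c[:,2]+cx,f*c[:,1]/c[:,2]+cy]
def ray(d,uv):
    f,cx,cy=K(d); r=d["R"].T@np.array([(uv[0]-cx)/f,(uv[1]-cy)/f,1]); return -d["R"].T@d["t"],r
def onz(d,uv,z):
    o,r=ray(d,uv); return o+r*(z-o[2])/r[2]
def tri(obs):
    A=0;b=0
    for d,uv in obs:
        o,r=ray(d,uv); r=r/np.linalg.norm(r); P=np.eye(3)-np.outer(r,r); A=A+P; b=b+P@o
    return np.linalg.solve(A,b)
E
python3 - <<'E'
import cv2,numpy as np
from h import *
t=dict(np.load("pics/top0.npz"));s=dict(np.load("pics/side0.npz"))
T=t["image"];S=s["image"]
def crop(I,x,y,w,h,k): return cv2.resize(I[y:y+h,x:x+w],None,fx=k,fy=k,interpolation=cv2.INTER_CUBIC)
c=np.zeros((600,800,3),np.uint8)
a=crop(T,145,140,100,150,4);c[:600,:400]=a
c[:300,400:]=crop(T,290,170,100,75,4)
c[300:,400:]=crop(S,190,120,100,75,4)[:300]
c=np.clip(c*1.6,0,255).astype(np.uint8)
cv2.imwrite("pics/z0.png",c[:,:,::-1])
for p in [(185,240),(210,240),(160,200),(140,240),(340,200),(370,200),(335,232)]: print(p,T[p[1],p[0]])
hsv=cv2.cvtColor(T,cv2.COLOR_RGB2HSV)
for p in [(185,240),(210,240),(160,200),(140,240),(340,200),(370,200),(335,232)]: print(p,hsv[p[1],p[0]])
E
```

```text
(185, 240) [139 145 104]
(210, 240) [139 140  99]
(160, 200) [136 129  92]
(140, 240) [139 145 132]
(340, 200) [105 104 102]
(370, 200) [107 107 104]
(335, 232) [127 125 119]
(185, 240) [ 34  72 145]
(210, 240) [ 31  75 140]
(160, 200) [ 25  83 136]
(140, 240) [ 44  23 145]
(340, 200) [ 20   7 105]
(370, 200) [ 30   7 107]
(335, 232) [ 23  16 127]
```

View pics/z0.png

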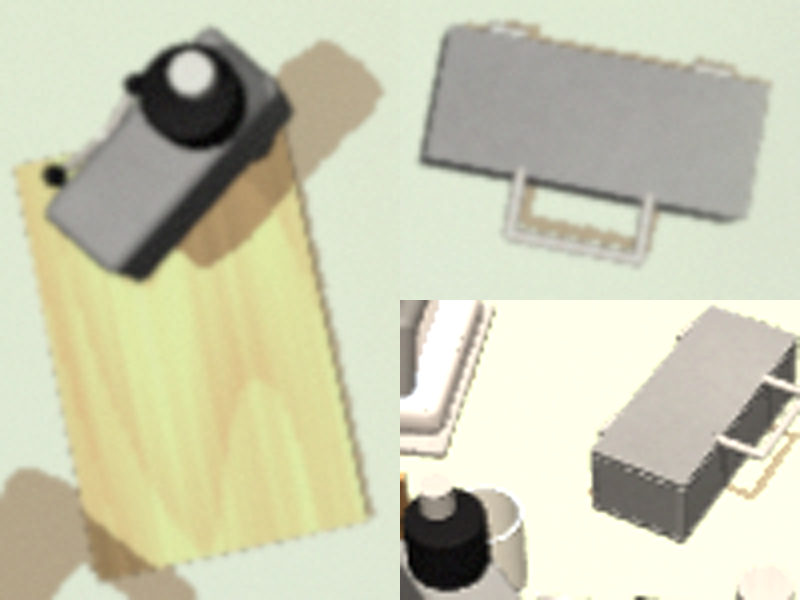

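The zoom shows the plywood near corners at about (170,285) and (238,269), and the lid top corners at about (302,177), (382,191), (376,225) and (295,210). The handle bar runs from about (316,230) to (350,235). I'll fit these now.

```bash
cat > fit.py <<'E'
from h import *
def rect(d,mask,z):
    c=max(cv2.findContours(mask,cv2.RETR_EXTERNAL,cv2.CHAIN_APPROX_NONE)[0],key=cv2.contourArea)[:,0]
    W=np.array([onz(d,p,z)[:2] for p in c.astype(float)])
    return W
if __name__=="__main__":
    t=dict(np.load("pics/top0.npz"));s=dict(np.load("pics/side0.npz"))
    T=t["image"];hs=cv2.cvtColor(T,cv2.COLOR_RGB2HSV)
    print("cam",-t["R"].T@t["t"],-s["R"].T@s["t"])
    m=((hs[...,1]>45)&(hs[...,0]>18)&(hs[...,0]<42)).astype(np.uint8); m[:165]=0;m[:,:140]=0;m[:,245:]=0;m[292:]=0
    W=rect(t,m,.018); r=cv2.minAreaRect(W.astype(np.float32)); print("base",r); print(cv2.boxPoints(r))
    for p in [(170,285.5),(238,269.5),(148.7,181.2)]: print("c",onz(t,p,.018))
    g=T.max(2).astype(int); m=((hs[...,1]<22)&(g>85)&(g<122)).astype(np.uint8)
    m[:170]=0;m[230:]=0;m[:,:290]=0;m[:,390:]=0; m=cv2.morphologyEx(m,cv2.MORPH_OPEN,np.ones((5,5)))
    W=rect(t,m,.083); r=cv2.minAreaRect(W.astype(np.float32)); print("lid",r); print(cv2.boxPoints(r))
    for p in [(301.75,176.75),(382.5,191.25),(376.25,225),(295,210)]: print("c",onz(t,p,.083))
    for p in [(316.25,230),(350,235.5),(333,232)]: print("h",onz(t,p,.083))
E
python3 fit.py
```

```text
cam [ 0.44357524 -0.01636352  1.53701257] [0.16347952 1.12233443 1.36986696]
base ((0.4862530827522278, 0.2375132441520691), (0.3077836334705353, 0.4031173586845398), 89.71443176269531)
[[0.28392988 0.08462793]
 [0.68704224 0.08261874]
 [0.6885763  0.39039856]
 [0.28546393 0.39240775]]
c [0.30270593 0.29588596 0.018     ]
c [0.3529239  0.08107095 0.018     ]
c [0.63481607 0.37044011 0.018     ]
lid ((0.5686147212982178, -0.23187565803527832), (0.2495466023683548, 0.10550297796726227), 78.70235443115234)
[[ 0.4924416  -0.34389687]
 [ 0.59590024 -0.36456552]
 [ 0.64478785 -0.11985445]
 [ 0.5413292  -0.09918579]]
c [ 0.63972952 -0.11810452  0.083     ]
c [ 0.59456257 -0.36496105  0.083     ]
c [ 0.49128129 -0.34369688  0.083     ]
c [ 0.53723673 -0.09673623  0.083     ]
h [ 0.47615155 -0.16106292  0.083     ]
h [ 0.45942282 -0.26340753  0.083     ]
h [ 0.47005722 -0.2119305   0.083     ]
```

```bash
cat > plan.py <<'E'
import numpy as np
from scipy.spatial.transform import Rotation as Ro
def down(jx,jy):
    y=np.array([jx,jy,0.])/np.hypot(jx,jy); x=np.array([0,0,-1.]); return np.c_[x,y,np.cross(x,y)]
def step(p,R,p2,R2,nd=1):
    s=np.round(R.T@(np.array(p2)-p)*100,nd); r=np.round(Ro.from_matrix(R.T@R2).as_rotvec(),3)
    return s,r,p+R@s/100,R@Ro.from_rotvec(r).as_matrix()
def path(p,R,goals,nd=1):
    "goals: (p,R,ncalls); prints one line per call"
    for g,Rg,n in goals:
        rv=Ro.from_matrix(R.T@Rg).as_rotvec(); p0,R0=p,R
        for k in range(1,n+1):
            s,r,p,R=step(p,R,p0+(np.array(g)-p0)*k/n,R0@Ro.from_rotvec(rv*k/n).as_matrix(),nd); print(s.tolist(),r.tolist(),"->",p.round(4))
    return p,R
def now():
    from rig import env
    o=env.observe(); return o["position"],o["tool_rot"],o
E
python3 - <<'E'
from plan import *
p,R,o=now()
D=down(.982,-.187)
path(p,R,[((.4717,-.2133,.16),D,4),((.4717,-.2133,.071),D,1)])
E
```

```text
[2.1, -13.4, 12.9] [0.326, 0.0, 0.0] -> [0.2981 0.3171 0.2209]
[2.0, -8.5, 16.6] [0.327, 0.0, 0.001] -> [0.3564 0.1399 0.201 ]
[2.1, -2.7, 18.4] [0.326, 0.0, -0.0] -> [ 0.4146 -0.0367  0.1801]
[2.0, 3.2, 18.3] [0.326, 0.0, 0.0] -> [ 0.4714 -0.2136  0.1602]
[8.9, 0.0, -0.0] [0.0, 0.0, -0.0] -> [ 0.4714 -0.2136  0.0712]
```

Emit:
carry_out --motion '[[[2.1,-13.4,12.9,0.326,0,0,3],[2.1,-13.4,12.9,0.326,0,0,3],[2.1,-13.4,12.9,0.326,0,0,3],[2.1,-13.4,12.9,0.326,0,0,3],[2.1,-13.4,12.9,0.326,0,0,3]]]' --grip_force 25

```text
time_s: 0.52
position: [0.2984, 0.3141, 0.2206]
tool_rot: [[-0.001, 0.704, 0.71], [-0.002, 0.71, -0.704], [-1.0, -0.002, 0.0]]
ft_force: [-0.2, 0.7, 0.0]
grip_width: 0.0302
```

Emit:
carry_out --motion '[[[2,-8.5,16.6,0.327,0,0,3],[2,-8.5,16.6,0.327,0,0,3],[2,-8.5,16.6,0.327,0,0,3],[2,-8.5,16.6,0.327,0,0,3],[2,-8.5,16.6,0.327,0,0,3]]]'

```text
time_s: 0.93
position: [0.3571, 0.137, 0.2009]
tool_rot: [[-0.001, 0.895, 0.445], [-0.001, 0.445, -0.895], [-1.0, -0.001, 0.0]]
ft_force: [0.7, 0.5, -0.5]
grip_width: 0.0301
```

Emit:
carry_out --motion '[[[2.1,-2.7,18.4,0.326,0,0,3],[2.1,-2.7,18.4,0.326,0,0,3],[2.1,-2.7,18.4,0.326,0,0,3],[2.1,-2.7,18.4,0.326,0,0,3],[2.1,-2.7,18.4,0.326,0,0,3]]]'

```text
time_s: 1.35
position: [0.4156, -0.0402, 0.1798]
tool_rot: [[-0.0, 0.991, 0.134], [-0.001, 0.134, -0.991], [-1.0, -0.0, 0.001]]
ft_force: [-0.3, 0.0, -0.3]
grip_width: 0.0297
```

Emit:
carry_out --motion '[[[2,3.2,18.3,0.326,0,0,3],[2,3.2,18.3,0.326,0,0,3],[2,3.2,18.3,0.326,0,0,3],[2,3.2,18.3,0.326,0,0,3],[2,3.2,18.3,0.326,0,0,3]]]'

```text
time_s: 1.77
position: [0.4723, -0.2175, 0.1594]
tool_rot: [[-0.0, 0.982, -0.19], [-0.001, -0.19, -0.982], [-1.0, -0.0, 0.001]]
ft_force: [-0.9, 1.3, 0.3]
grip_width: 0.0301
```

Emit:
carry_out --motion '[[[3,0,0,0,0,0,3],[6,0,0,0,0,0,3],[8.8,0,0,0,0,0,3],[8.8,0,0,0,0,0,3]]]'

```text
time_s: 2.1
position: [0.4694, -0.2119, 0.0679]
tool_rot: [[-0.007, 0.982, -0.187], [0.006, -0.187, -0.982], [-1.0, -0.008, -0.004]]
ft_force: [-0.6, 1.0, -0.3]
grip_width: 0.03
```

Emit:
carry_out --motion '[[[0,0,0,0,0,0,0.5],[0,0,0,0,0,0,0.5],[0,0,0,0,0,0,0.5],[0,0,0,0,0,0,0.5]]]'

```text
time_s: 2.43
position: [0.4739, -0.2139, 0.0748]
tool_rot: [[0.006, 0.982, -0.187], [-0.003, -0.187, -0.982], [-1.0, 0.007, 0.002]]
ft_force: [6.8, 1.4, -1.1]
grip_width: 0.009
```

```bash
python3 - <<'E'
from plan import *
p,R,o=now(); print(p,o["grip_width"],o["ft_force"])
ex=np.array([.982,-.187,0]);D=down(.982,-.187)
g0=p+R[:,0]*-.008  # grasp point = bar
h=g0+ex*.150-np.array([0,0,.004]); print("hinge",h)
a0=np.arctan2(.004,.150); L=np.hypot(.15,.004)
P0=p.copy();a=0
for c in range(4):
    for k in range(5):
        a+=np.radians(100)/20
        g=h+ex*(-L*np.cos(a+a0))+np.array([0,0,L*np.sin(a+a0)]); q=g-np.array([0,0,.008])
        s=np.round(R.T@(q-P0)*100,1); print(np.degrees(a).round(),s.tolist())
    P0=P0+R@s/100; print()
E
```

```text
[ 0.47385835 -0.21390593  0.07479418] 0.008976444672782172 [ 6.76209362  1.3625056  -1.07715179]
hinge [ 0.62110808 -0.24193248  0.07879399]
5.0 [-1.3, 0.1, 0.0]
10.0 [-2.6, 0.3, 0.0]
15.0 [-3.9, 0.6, 0.0]
20.0 [-5.1, 1.1, 0.0]
25.0 [-6.3, 1.6, 0.0]

30.0 [-1.1, 0.7, 0.0]
35.0 [-2.2, 1.4, 0.0]
40.0 [-3.2, 2.2, 0.0]
45.0 [-4.2, 3.1, 0.0]
50.0 [-5.0, 4.1, 0.0]

55.0 [-0.8, 1.1, 0.0]
60.0 [-1.4, 2.2, 0.0]
65.0 [-2.0, 3.4, 0.0]
70.0 [-2.5, 4.6, 0.0]
75.0 [-2.8, 5.9, 0.0]

80.0 [-0.3, 1.3, 0.0]
85.0 [-0.4, 2.6, 0.0]
90.0 [-0.4, 3.9, 0.0]
95.0 [-0.3, 5.2, 0.0]
100.0 [-0.1, 6.5, 0.0]
```

Emit:
carry_out --motion '[[[-1.3,0.1,0,0,0,0,0.5],[-2.6,0.3,0,0,0,0,0.5],[-3.9,0.6,0,0,0,0,0.5],[-5.1,1.1,0,0,0,0,0.5],[-6.3,1.6,0,0,0,0,0.5]]]'

```text
time_s: 2.85
position: [0.4913, -0.2173, 0.1386]
tool_rot: [[0.011, 0.982, -0.187], [-0.005, -0.187, -0.982], [-1.0, 0.012, 0.002]]
ft_force: [27.2, -3.3, -17.2]
grip_width: 0.009
```

Emit:
carry_out --motion '[[[-1.1,0.7,0,0,0,0,0.5],[-2.2,1.4,0,0,0,0,0.5],[-3.2,2.2,0,0,0,0,0.5],[-4.2,3.1,0,0,0,0,0.5],[-5.0,4.1,0,0,0,0,0.5]]]'

```text
time_s: 3.27
position: [0.5303, -0.2248, 0.1865]
tool_rot: [[0.006, 0.982, -0.187], [-0.003, -0.187, -0.982], [-1.0, 0.007, 0.002]]
ft_force: [16.2, -8.0, -24.1]
grip_width: 0.0089
```

Emit:
carry_out --motion '[[[-0.6,1.3,0,0,0,0,0.5],[-1.2,2.5,0,0,0,0,0.5],[-1.7,3.7,0,0,0,0,0.5],[-2.1,5.0,0,0,0,0,0.5],[-2.4,6.2,0,0,0,0,0.5]]]'

```text
time_s: 3.68
position: [0.5889, -0.2362, 0.2131]
tool_rot: [[0.003, 0.982, -0.187], [-0.004, -0.187, -0.982], [-1.0, 0.003, 0.003]]
ft_force: [-2.7, -3.7, 2.3]
grip_width: 0.0089
```

Emit:
carry_out --motion '[[[-0.3,1.3,0,0,0,0,0.5],[-0.4,2.6,0,0,0,0,0.5],[-0.3,3.9,0,0,0,0,0.5],[-0.2,5.2,0,0,0,0,0.5],[0.1,6.5,0,0,0,0,0.5]]]'

```text
time_s: 4.1
position: [0.6529, -0.2486, 0.2123]
tool_rot: [[0.004, 0.982, -0.188], [-0.004, -0.188, -0.982], [-1.0, 0.005, 0.003]]
ft_force: [-0.7, -3.8, 6.0]
grip_width: 0.0093
```

```bash
python3 - <<'E'
from plan import *
p,R,o=now(); print(o)
E
```

```text
{'time_s': 4.1, 'q': array([-30.49423995,  38.4054401 ,  49.83617612,  -0.09286251,
        91.44839578, -19.68724863]), 'qvel': array([ 4.40192575e+00,  1.85337574e+01, -2.98577995e+01, -1.88116734e-02,
        1.09391776e+01,  4.41245702e+00]), 'joint_efforts': array([  2.53726803, -60.33629179, -21.06498599,   0.97759958,
        -0.12325823,  -0.167162  ]), 'position': array([ 0.65293736, -0.24862309,  0.21230673]), 'tool_rot': array([[ 0.00383971,  0.98224714, -0.18755215],
       [-0.00414156, -0.1875363 , -0.98224894],
       [-0.99998405,  0.00454831,  0.00334796]]), 'ft_force': array([-0.69991154, -3.82467913,  5.95164184]), 'wrist_torque': array([-0.58306155,  0.44408137, -0.0965021 ]), 'grip_width': 0.00928061930802341}
```

Emit:
carry_out --motion '[[[0,0,0,0,0,0,8],[0,0,0,0,0,0,8],[-2,0,0,0,0,0,8],[-6,0,0,0,0,0,8],[-9,0,0,0,0,0,8]]]'

```text
time_s: 4.52
position: [0.6515, -0.2471, 0.302]
tool_rot: [[0.001, 0.982, -0.187], [-0.001, -0.187, -0.982], [-1.0, 0.001, 0.0]]
ft_force: [0.4, -0.3, 1.0]
grip_width: 0.0691
```

Emit:
carry_out --motion '[[[0,-4,0,0,0,0,8],[0,-8,0,0,0,0,8],[0,-12,0,0,0,0,8],[0,-16,0,0,0,0,8],[0,-20,0,0,0,0,8]]]'

```text
time_s: 4.93
position: [0.4532, -0.2089, 0.2993]
tool_rot: [[0.001, 0.982, -0.186], [-0.001, -0.186, -0.982], [-1.0, 0.001, 0.001]]
ft_force: [-0.2, -0.3, 0.4]
grip_width: 0.08
```

Emit:
carry_out --motion '[[[0,-4,4,0,0,0,5.5],[0,-6,8,0,0,0,5.5],[0,-6,8,0,0,0,5.5]]]'

```text
time_s: 5.18
position: [0.3787, -0.2785, 0.3]
tool_rot: [[0.001, 0.982, -0.188], [-0.003, -0.188, -0.982], [-1.0, 0.001, 0.002]]
ft_force: [-0.6, -0.6, 0.4]
grip_width: 0.0548
```

```bash
python3 - <<'E'
from rig import env
import cv2,numpy as np
for n in("side","top"):
    d=env.get_image(n); np.savez(f"pics/{n}1.npz",**d)
    if n=="top": T=d["image"]
    else: S=d["image"]
def crop(I,x,y,w,h,k): return cv2.resize(I[y:y+h,x:x+w],None,fx=k,fy=k,interpolation=cv2.INTER_CUBIC)
c=np.zeros((600,800,3),np.uint8)
c[:,:500]=crop(T,285,145,125,150,4)
c[:400,500:]=crop(S,220,95,75,100,4)
cv2.imwrite("pics/z1.png",np.clip(c*1.5,0,255).astype(np.uint8)[:,:,::-1])
print(env.observe()["position"])
E
```

```text
[ 0.37983402 -0.27861316  0.29962232]
```

View pics/z1.png

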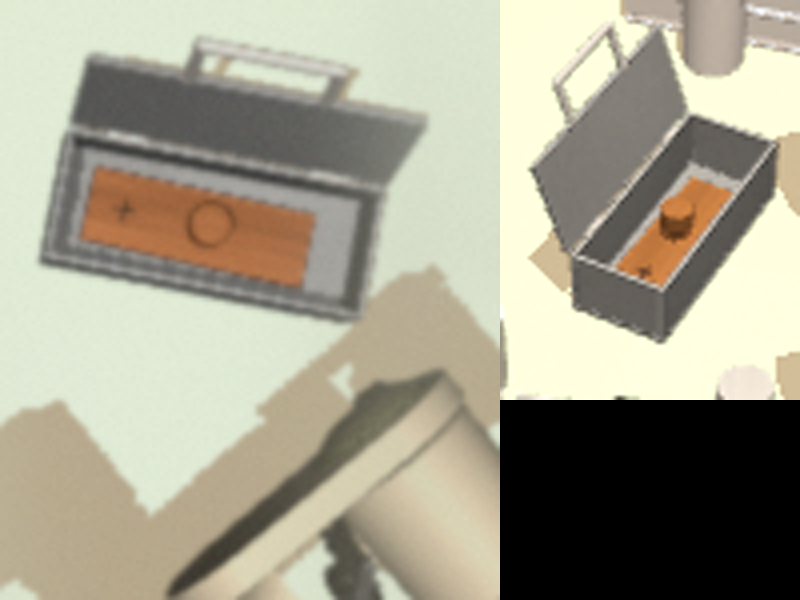

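The lid is leaning back on its stop. The board lies in the case with its cross at about (316,197), towards +y, and its knob at about (338,201). I'll measure the board.

```bash
cat > board.py <<'E'
from h import *
def board(d,ztop,roi):
    hs=cv2.cvtColor(d["image"],cv2.COLOR_RGB2HSV); x0,y0,x1,y1=roi
    m=((hs[...,1]>110)&(hs[...,0]<18)).astype(np.uint8); k=np.zeros_like(m); k[y0:y1,x0:x1]=1; m*=k
    c=max(cv2.findContours(m,cv2.RETR_EXTERNAL,cv2.CHAIN_APPROX_NONE)[0],key=cv2.contourArea)[:,0]
    W=np.array([onz(d,p,ztop)[:2] for p in c.astype(float)]); return m,cv2.minAreaRect(W.astype(np.float32))
E
python3 - <<'E'
from board import *
from plan import *
t=dict(np.load("pics/top1.npz"));s=dict(np.load("pics/side1.npz"))
hs=cv2.cvtColor(t["image"],cv2.COLOR_RGB2HSV); print(hs[204,325],hs[200,337],hs[190,370])
m,r=board(t,.024,(290,170,385,235)); print(m.sum(),r,cv2.boxPoints(r))
print("cross",onz(t,(316.25,197.25),.024),"knobtop",onz(t,(337.75,201.25),.062))
E
```

```text
[ 12 153 118] [ 12 151 118] [ 21  16 113]
1000 ((0.5686623454093933, -0.22385846078395844), (0.1760626882314682, 0.05829093977808952), 77.0907211303711) [[ 0.5205866  -0.30315349]
 [ 0.57740426 -0.31617615]
 [ 0.6167381  -0.14456344]
 [ 0.55992043 -0.13154078]]
cross [ 0.5817159  -0.16796357  0.024     ] knobtop [ 0.56570036 -0.23071793  0.062     ]
```

```bash
python3 - <<'E'
from plan import *
p,R,o=now()
a=np.radians(77.1);D=down(np.cos(a),np.sin(a))
path(p,R,[((.567,-.230,.16),D,3),((.567,-.230,.042),D,1)])
E
```

```text
[4.7, 5.8, -2.8] [-0.512, 0.001, 0.0] -> [ 0.4422 -0.2623  0.2527]
[4.6, 6.4, 0.4] [-0.513, 0.001, -0.0] -> [ 0.5042 -0.2459  0.2067]
[4.7, 5.4, 3.6] [-0.512, 0.0, -0.0] -> [ 0.5672 -0.2302  0.1597]
[11.8, 0.0, -0.0] [-0.0, 0.0, -0.0] -> [ 0.5672 -0.2302  0.0417]
```

Emit:
carry_out --motion '[[[4.7,5.8,-2.8,-0.512,0,0,5.5],[4.7,5.8,-2.8,-0.512,0,0,5.5],[4.7,5.8,-2.8,-0.512,0,0,5.5],[4.7,5.8,-2.8,-0.512,0,0,5.5],[4.7,5.8,-2.8,-0.512,0,0,5.5]]]'

```text
time_s: 5.7
position: [0.4447, -0.2596, 0.2516]
tool_rot: [[0.0, 0.946, 0.324], [0.0, 0.324, -0.946], [-1.0, 0.0, -0.0]]
ft_force: [-0.2, -0.5, 0.1]
grip_width: 0.0551
```

Emit:
carry_out --motion '[[[4.6,6.4,0.4,-0.513,0,0,5.5],[4.6,6.4,0.4,-0.513,0,0,5.5],[4.6,6.4,0.4,-0.513,0,0,5.5],[4.6,6.4,0.4,-0.513,0,0,5.5],[4.6,6.4,0.4,-0.513,0,0,5.5]]]'

```text
time_s: 6.12
position: [0.5065, -0.2436, 0.2057]
tool_rot: [[0.0, 0.668, 0.744], [0.0, 0.744, -0.668], [-1.0, 0.0, 0.0]]
ft_force: [-0.4, -0.1, 0.7]
grip_width: 0.0547
```

Emit:
carry_out --motion '[[[4.7,5.4,3.6,-0.512,0,0,5.5],[4.7,5.4,3.6,-0.512,0,0,5.5],[4.7,5.4,3.6,-0.512,0,0,5.5],[4.7,5.4,3.6,-0.512,0,0,5.5],[4.7,5.4,3.6,-0.512,0,0,5.5]]]'

```text
time_s: 6.53
position: [0.5692, -0.228, 0.1587]
tool_rot: [[0.0, 0.22, 0.975], [-0.0, 0.975, -0.22], [-1.0, -0.0, 0.0]]
ft_force: [-0.4, 0.7, 0.2]
grip_width: 0.055
```

Emit:
carry_out --motion '[[[0,0,0,0,0,0,5.5],[0,0,0,0,0,0,5.5],[0,0,0,0,0,0,5.5]]]'

```text
time_s: 6.78
position: [0.5689, -0.2286, 0.159]
tool_rot: [[0.001, 0.224, 0.975], [-0.001, 0.975, -0.224], [-1.0, -0.0, 0.001]]
ft_force: [-0.4, -0.9, 0.4]
grip_width: 0.055
```

```bash
python3 - <<'E'
from plan import *
p,R,o=now(); print(p,o["ft_force"],o["grip_width"])
a=np.radians(77.1);D=down(np.cos(a),np.sin(a))
path(p,R,[((.567,-.230,.042),D,1)])
E
```

```text
[ 0.56889532 -0.22861559  0.15901844] [-0.43202555 -0.8949922   0.43516266] 0.055000425540550776
[11.7, -0.2, -0.2] [-0.001, 0.001, 0.0] -> [ 0.5666 -0.2302  0.042 ]
```

Emit:
carry_out --motion '[[[3,-0.2,-0.2,0,0,0,5.5],[6,-0.2,-0.2,0,0,0,5.5],[9,-0.2,-0.2,0,0,0,5.5],[11.7,-0.2,-0.2,0,0,0,5.5],[11.7,-0.2,-0.2,0,0,0,5.5]]]'

```text
time_s: 7.2
position: [0.5643, -0.2288, 0.0368]
tool_rot: [[-0.007, 0.223, 0.975], [0.005, 0.975, -0.223], [-1.0, 0.003, -0.008]]
ft_force: [-0.9, 0.3, -0.4]
grip_width: 0.0551
```

Emit:
carry_out --motion '[[[0,0,0,0,0,0,2.5],[0,0,0,0,0,0,2.5],[0,0,0,0,0,0,2.5],[0,0,0,0,0,0,2.5],[0,0,0,0,0,0,2.5]]]' --grip_force 60

```text
time_s: 7.62
position: [0.5675, -0.2305, 0.0433]
tool_rot: [[0.003, 0.22, 0.975], [-0.002, 0.975, -0.22], [-1.0, -0.001, 0.003]]
ft_force: [-0.4, 0.2, 7.4]
grip_width: 0.0326
```

Emit:
carry_out --motion '[[[-1.5,0,0,0,0,0,2.5],[-3.5,0,0,0,0,0,2.5],[-6,0,0,0,0,0,2.5],[-9,0,0,0,0,0,2.5],[-12,0,0,0,0,0,2.5]]]'

```text
time_s: 8.03
position: [0.5664, -0.2297, 0.1629]
tool_rot: [[-0.0, 0.22, 0.975], [0.0, 0.975, -0.22], [-1.0, 0.0, -0.0]]
ft_force: [0.2, -0.9, -1.8]
grip_width: 0.0327
```

Emit:
carry_out --motion '[[[-2.5,0,0,0,0,0,2.5],[-4,0,0,0,0,0,2.5],[-4,0,0,0,0,0,2.5],[-4,0,0,0,0,0,2.5]]]'

```text
time_s: 8.37
position: [0.5666, -0.2299, 0.2016]
tool_rot: [[0.001, 0.22, 0.975], [-0.001, 0.975, -0.22], [-1.0, -0.0, 0.001]]
ft_force: [-0.4, -0.4, -2.9]
grip_width: 0.0324
```

```bash
python3 - <<'E'
from plan import *
from h import *
from rig import env
p,R,o=now(); print(p,o["ft_force"],o["wrist_torque"],o["grip_width"])
t=env.get_image("top");s=env.get_image("side");np.savez("pics/top2.npz",**t);np.savez("pics/side2.npz",**s)
def crop(I,x,y,w,h,k): return cv2.resize(I[y:y+h,x:x+w],None,fx=k,fy=k,interpolation=cv2.INTER_CUBIC)
c=np.zeros((480,800,3),np.uint8); c[:,:400]=crop(s["image"],180,60,200,240,2); c[:,400:]=crop(t["image"],250,100,200,240,2)
cv2.imwrite("pics/z2.png",np.clip(c*1.5,0,255).astype(np.uint8)[:,:,::-1])
# placing goal: cross 75 mm short of the bit
ex=np.array([np.cos(.225),np.sin(.225)]); c0=np.array([.4936,.2259]); bit=c0+.09*ex
k=bit-ex*(.075+.065); print("bit",bit,"knob goal",k)
a=np.radians(77.1)-(np.radians(77.1)-.225); D=down(np.cos(a),np.sin(a))
path(p,R,[((.42,-.05,.2),R@Ro.from_rotvec([.48,0,0]).as_matrix(),1),((k[0],k[1],.2),D,2)])
E
```

```text
[ 0.5665986  -0.22985306  0.20160615] [-0.35058196 -0.39599639 -2.86577592] [-0.02529414  0.04370646 -0.04175708] 0.03241753090258426
bit [0.58133147 0.24597957] knob goal [0.44486029 0.21474468]
[0.1, 14.3, -18.3] [0.48, 0.0, 0.0] -> [ 0.4196 -0.0501  0.2004]
[0.0, 10.9, -7.6] [0.322, 0.0, -0.0] -> [0.4319 0.0822 0.2003]
[0.0, 8.0, -10.6] [0.322, 0.001, -0.001] -> [0.4451 0.2144 0.2002]
```

View pics/z2.png

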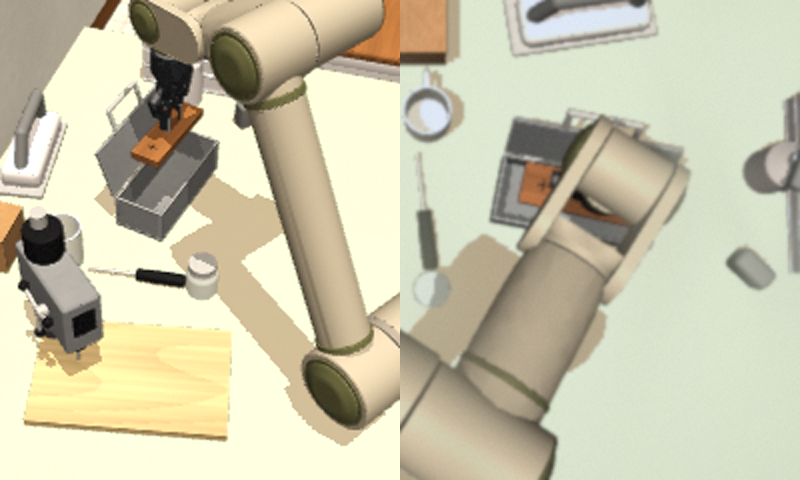

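The board hangs level from the knob, and the lid is still leaning back. The bit can be seen in the side view at about (220,238). I'll put the board down with its cross about 95 mm short of the bit, clear of the drill head's overhang.

```bash
python3 - <<'E'
from plan import *
from h import *
s=dict(np.load("pics/side2.npz"))
print(proj(s,[[.5813,.246,.046],[.5813,.246,.081]]))
cv2.imwrite("pics/bit.png",np.clip(cv2.resize(s["image"][195:275,180:280],None,fx=8,fy=7.5,interpolation=cv2.INTER_CUBIC)*1.4,0,255).astype(np.uint8)[:,:,::-1])
p,R,o=now()
k=np.array([.58133,.24598])-.160*np.array([.9748,.2231]); D=down(.9748,.2231)
path(p,R,[((.42,-.05,.2),R@Ro.from_rotvec([.48,0,0]).as_matrix(),2),((k[0],k[1],.2),D,2),((k[0],k[1],.075),D,1)])
E
```

```text
[[220.19143567 239.48281586]
 [219.55521022 233.36334248]]
[0.0, 7.2, -9.1] [0.24, 0.0, 0.0] -> [ 0.4932 -0.1393  0.2001]
[0.0, 4.7, -10.5] [0.24, 0.0, -0.0] -> [ 0.4201 -0.0505  0.2004]
[0.0, 10.1, -8.2] [0.322, -0.001, 0.001] -> [0.4227 0.0796 0.2006]
[0.1, 7.0, -11.0] [0.322, -0.002, 0.0] -> [0.4253 0.2099 0.1998]
[12.5, 0.0, -0.0] [-0.0, 0.0, 0.0] -> [0.4253 0.2099 0.0748]
```

View pics/bit.png

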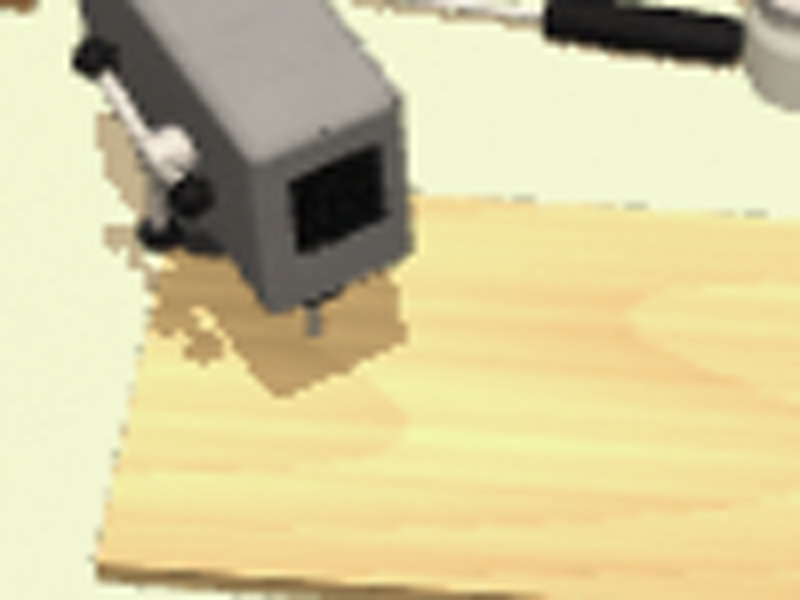

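The side view shows the bit tip at about (218.8,239.2) px and the base's far-left corner at about (191.7,270.9). I'll carry the board over now and check these afterwards.

Emit:
carry_out --motion '[[[0,7.2,-9.1,0.24,0,0,2.5],[0,7.2,-9.1,0.24,0,0,2.5],[0,7.2,-9.1,0.24,0,0,2.5],[0,7.2,-9.1,0.24,0,0,2.5]]]'

```text
time_s: 8.8
position: [0.4897, -0.1351, 0.2]
tool_rot: [[-0.005, 0.444, 0.896], [0.004, 0.896, -0.444], [-1.0, 0.001, -0.007]]
ft_force: [0.9, -0.2, -1.0]
grip_width: 0.0323
```

Emit:
carry_out --motion '[[[0,4.7,-10.5,0.24,0,0,2.5],[0,4.7,-10.5,0.24,0,0,2.5],[0,4.7,-10.5,0.24,0,0,2.5],[0,4.7,-10.5,0.24,0,0,2.5]]]'

```text
time_s: 9.13
position: [0.4164, -0.0469, 0.2002]
tool_rot: [[-0.005, 0.644, 0.765], [0.003, 0.765, -0.644], [-1.0, -0.001, -0.006]]
ft_force: [0.3, 0.3, -1.2]
grip_width: 0.0323
```

Emit:
carry_out --motion '[[[0,10.1,-8.2,0.322,0,0,2.5],[0,10.1,-8.2,0.322,0,0,2.5],[0,10.1,-8.2,0.322,0,0,2.5],[0,10.1,-8.2,0.322,0,0,2.5],[0,10.1,-8.2,0.322,0,0,2.5]]]'

```text
time_s: 9.55
position: [0.4225, 0.0827, 0.2004]
tool_rot: [[-0.002, 0.853, 0.523], [0.001, 0.523, -0.852], [-1.0, -0.001, -0.002]]
ft_force: [-0.4, -0.6, -1.9]
grip_width: 0.0326
```

Emit:
carry_out --motion '[[[0,7,-11,0.322,0,0,2.5],[0,7,-11,0.322,0,0,2.5],[0,7,-11,0.322,0,0,2.5],[0,7,-11,0.322,0,0,2.5],[0,7,-11,0.322,0,0,2.5]]]'

```text
time_s: 9.97
position: [0.4255, 0.2127, 0.2002]
tool_rot: [[-0.002, 0.974, 0.226], [0.001, 0.226, -0.974], [-1.0, -0.002, -0.001]]
ft_force: [0.3, -0.3, -1.5]
grip_width: 0.0323
```

Emit:
carry_out --motion '[[[0,0,0,0,0,0,2.5],[0,0,0,0,0,0,2.5],[0,0,0,0,0,0,2.5]]]'

```text
time_s: 10.22
position: [0.426, 0.2086, 0.2009]
tool_rot: [[-0.001, 0.975, 0.222], [-0.0, 0.222, -0.975], [-1.0, -0.001, 0.0]]
ft_force: [0.1, -1.0, -1.7]
grip_width: 0.0325
```

```bash
python3 - <<'E'
from plan import *
from h import *
from rig import env
p,R,o=now(); print(p,R.round(3).tolist(),o["ft_force"],o["grip_width"])
s=dict(np.load("pics/side2.npz"))
ex=np.array([.9748,.2231]);ey=np.array([-.2231,.9748]);c=np.array([.4936,.2259])
for a,b in[(1,1),(-1,1),(-1,-1),(1,-1)]: print(a,b,proj(s,[[*(c+a*.17*ex+b*.11*ey),.018]]))
hs=cv2.cvtColor(s["image"],cv2.COLOR_RGB2HSV)
m=((hs[...,1]>45)&(hs[...,0]>18)&(hs[...,0]<42)&(hs[...,2]>95)).astype(np.uint8);m[:215]=0;m[285:]=0;m[:,:185]=0;m[:,305:]=0
m=cv2.morphologyEx(m,cv2.MORPH_OPEN,np.ones((3,3)))
ct=max(cv2.findContours(m,cv2.RETR_EXTERNAL,cv2.CHAIN_APPROX_NONE)[0],key=cv2.contourArea)
print(cv2.approxPolyDP(cv2.convexHull(ct),3,True)[:,0].tolist())
t=env.get_image("top");s=env.get_image("side");np.savez("pics/top3.npz",**t);np.savez("pics/side3.npz",**s)
def crop(I,x,y,w,h,k): return cv2.resize(I[y:y+h,x:x+w],None,fx=k,fy=k,interpolation=cv2.INTER_CUBIC)
cc=np.zeros((480,800,3),np.uint8); cc[:,:480]=crop(s["image"],170,160,160,160,3); cc[:,480:]=crop(t["image"],130,130,106,160,3)[:,:320] if 0 else cv2.resize(t["image"][130:290,130:237],(320,480))
cv2.imwrite("pics/z3.png",np.clip(cc*1.4,0,255).astype(np.uint8)[:,:,::-1])
E
```

```text
[0.42595749 0.2085923  0.20089622] [[-0.001, 0.975, 0.222], [-0.0, 0.222, -0.975], [-1.0, -0.001, 0.0]] [ 0.12755744 -0.97962    -1.70295198] 0.032518897183448935
1 1 [[192.49559441 269.5487861 ]]
-1 1 [[294.62759384 277.05419387]]
-1 -1 [[296.48200432 224.13946586]]
1 -1 [[203.02530414 218.07935859]]
[[198, 237], [231, 221], [295, 225], [293, 277], [196, 272], [192, 265]]
```

View pics/z3.png

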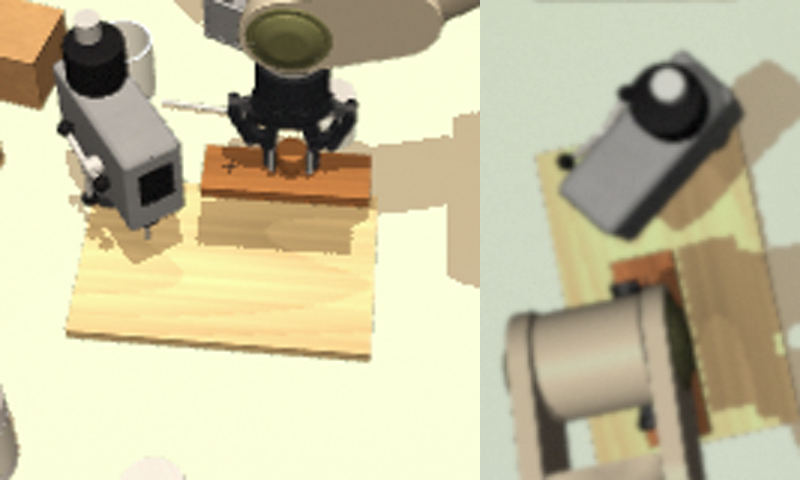

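The board is level above the base, with its cross end pointing at the bit and clear of the head. Now I'll lower it slowly.

Emit:
carry_out --motion '[[[3,0,0,0,0,0,2.5],[6,0,0,0,0,0,2.5],[9,0,0,0,0,0,2.5],[11.5,0,0,0,0,0,2.5],[12.5,0,0,0,0,0,2.5]]]'

```text
time_s: 10.73
position: [0.4247, 0.2085, 0.0735]
tool_rot: [[-0.004, 0.975, 0.222], [-0.001, 0.222, -0.975], [-1.0, -0.005, -0.0]]
ft_force: [-0.6, 0.9, -2.4]
grip_width: 0.0323
```

Emit:
carry_out --motion '[[[0.4,0,0,0,0,0,2.5],[0.8,0,0,0,0,0,2.5],[1.1,0,0,0,0,0,2.5],[1.3,0,0,0,0,0,2.5],[1.5,0,0,0,0,0,2.5]]]'

```text
time_s: 11.15
position: [0.4263, 0.2096, 0.0618]
tool_rot: [[0.001, 0.975, 0.223], [0.0, 0.223, -0.975], [-1.0, 0.002, 0.0]]
ft_force: [0.0, 0.1, -1.1]
grip_width: 0.0323
```

Emit:
carry_out --motion '[[[0.1,0,0,0,0,0,2.5],[0.2,0,0,0,0,0,2.5],[0.3,0,0,0,0,0,2.5],[0.4,0,0,0,0,0,2.5],[0.4,0,0,0,0,0,2.5]]]'

```text
time_s: 11.57
position: [0.4258, 0.2096, 0.0572]
tool_rot: [[-0.0, 0.975, 0.223], [-0.0, 0.223, -0.975], [-1.0, -0.0, -0.0]]
ft_force: [-0.3, -0.4, -1.9]
grip_width: 0.0326
```

Emit:
carry_out --motion '[[[0.05,0,0,0,0,0,2.5],[0.1,0,0,0,0,0,2.5],[0.15,0,0,0,0,0,2.5],[0.15,0,0,0,0,0,2.5]]]'

```text
time_s: 11.9
position: [0.4258, 0.2096, 0.0557]
tool_rot: [[-0.0, 0.975, 0.223], [-0.0, 0.223, -0.975], [-1.0, -0.0, 0.0]]
ft_force: [-0.0, -0.2, -1.5]
grip_width: 0.0326
```

Emit:
carry_out --motion '[[[0.1,0,0,0,0,0,2.5],[0.15,0,0,0,0,0,2.5],[0.15,0,0,0,0,0,2.5]]]'

```text
time_s: 12.15
position: [0.4259, 0.2097, 0.0553]
tool_rot: [[0.001, 0.975, 0.223], [0.0, 0.223, -0.975], [-1.0, 0.001, 0.0]]
ft_force: [-3.9, -0.3, 10.2]
grip_width: 0.0324
```

Emit:
carry_out --motion '[[[0.05,0,0,0,0,0,2.5],[0.1,0,0,0,0,0,2.5],[0.1,0,0,0,0,0,2.5]]]'

```text
time_s: 12.4
position: [0.4259, 0.2097, 0.0552]
tool_rot: [[0.002, 0.975, 0.223], [0.0, 0.223, -0.975], [-1.0, 0.002, 0.0]]
ft_force: [-5.8, -1.5, 24.3]
grip_width: 0.0324
```

Emit:
carry_out --motion '[[[-0.15,0,0,0,0,0,2.5],[-0.15,0,0,0,0,0,5],[-0.15,0,0,0,0,0,5],[-0.15,0,0,0,0,0,5],[-0.15,0,0,0,0,0,5]]]'

```text
time_s: 12.82
position: [0.4259, 0.2096, 0.0546]
tool_rot: [[-0.0, 0.975, 0.223], [-0.0, 0.223, -0.975], [-1.0, -0.0, 0.0]]
ft_force: [-0.1, 0.8, -0.8]
grip_width: 0.0498
```

Emit:
carry_out --motion '[[[-2,0,0,0,0,0,5],[-4,0,0,0,0,0,5],[-7,0,0,0,0,0,5],[-10,0,0,0,0,0,5],[-12,0,0,0,0,0,5]]]'

```text
time_s: 13.23
position: [0.4262, 0.2097, 0.1772]
tool_rot: [[0.002, 0.975, 0.223], [0.0, 0.223, -0.975], [-1.0, 0.002, 0.0]]
ft_force: [1.0, 1.3, -0.5]
grip_width: 0.0501
```

Emit:
carry_out --motion '[[[-4,0,-3,0,0,0,7.5],[-6,-3,-6,0,0,0,7.5],[-6,-5,-9,0,0,0,7.5],[-6,-5,-12,0,0,0,7.5],[-6,-5,-12,0,0,0,7.5]]]'

```text
time_s: 13.65
position: [0.348, 0.319, 0.2355]
tool_rot: [[0.001, 0.974, 0.228], [0.002, 0.228, -0.974], [-1.0, 0.001, -0.002]]
ft_force: [-0.9, 0.7, 0.6]
grip_width: 0.0751
```

```bash
python3 - <<'E'
from plan import *
from board import *
from rig import env
p,R,o=now(); print(p,o["ft_force"],o["grip_width"])
t=env.get_image("top");s=env.get_image("side");np.savez("pics/top4.npz",**t);np.savez("pics/side4.npz",**s)
cc=np.zeros((600,800,3),np.uint8); cc[:,:400]=cv2.resize(t["image"][150:300,145:245],(400,600),interpolation=cv2.INTER_CUBIC); cc[:320,400:]=cv2.resize(s["image"][205:285,205:305],(400,320),interpolation=cv2.INTER_CUBIC)
cv2.imwrite("pics/z4.png",np.clip(cc*1.4,0,255).astype(np.uint8)[:,:,::-1])
for d,roi in((t,(145,150,245,300)),(s,(190,200,310,290))):
    m,r=board(d,.036,roi); print(m.sum(),r,cv2.boxPoints(r).round(4).tolist())
E
```

```text
[0.34797221 0.31902457 0.23552857] [-0.94797897  0.7045509   0.63342125] 0.07513729447850837
1142 ((0.42884528636932373, 0.20824751257896423), (0.1802569031715393, 0.0633639544248581), 12.823904991149902) [[0.33390000462532043, 0.2190999984741211], [0.3479999899864197, 0.1573999971151352], [0.5238000154495239, 0.19740000367164612], [0.5097000002861023, 0.2590999901294708]]
882 ((0.4328349530696869, 0.20932228863239288), (0.18053507804870605, 0.08049143105745316), 12.791704177856445) [[0.3359000086784363, 0.22859999537467957], [0.35370001196861267, 0.1500999927520752], [0.5297999978065491, 0.19009999930858612], [0.5120000243186951, 0.2685999870300293]]
```

View pics/z4.png

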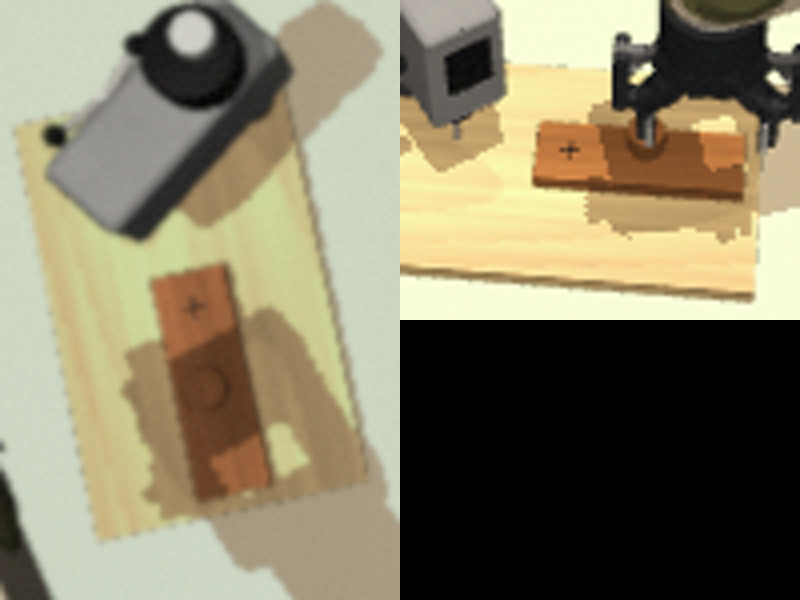

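The board lies flat on the plywood and is released. Its cross is at top px (193.1,226.1) and side px (247.1,242.1), and the bit tip is at side px about (218.9,238.5). I'll refine these numerically.

```bash
cat > cross.py <<'E'
from h import *
def dark(d,uv,r=4):
    "sub-pixel centre of a dark mark near uv"
    g=d["image"].astype(float).sum(2); u,v=map(int,np.round(uv)); w=g[v-r:v+r+1,u-r:u+r+1]
    w=np.clip(np.median(w)-18-w,0,None); Y,X=np.mgrid[v-r:v+r+1,u-r:u+r+1]
    return np.array([(w*X).sum(),(w*Y).sum()])/w.sum()
E
python3 - <<'E'
from cross import *
t=dict(np.load("pics/top4.npz"));s=dict(np.load("pics/side4.npz"))
ct=dark(t,(193.1,226.1));cs=dark(s,(247.1,242.1),3); print(ct,cs)
X=onz(t,ct,.036);Y=onz(s,cs,.036);print("cross top",X,"side",Y,"tri",tri([(t,ct),(s,cs)]))
for b in [(218.8,238.5),(218.8,239.2)]: B=onz(s,b,.046);print("bit side",B,"cross->bit side",(B-Y)[:2])
print("bit from base - cross top",(np.array([.5813,.246])-X[:2]))
g=s["image"].astype(int).sum(2);print(g[229:243,212:227])
E
```

```text
[193.21478873 226.24295775] [247.0630749  241.97766097]
cross top [0.48917644 0.22196058 0.036     ] side [0.49240392 0.22116497 0.036     ] tri [0.49053469 0.22206123 0.03776621]
bit side [0.58734264 0.24356044 0.046     ] cross->bit side [0.09493872 0.02239547]
bit side [0.58628944 0.24633387 0.046     ] cross->bit side [0.09388552 0.0251689 ]
bit from base - cross top [0.09212356 0.02403942]
[[186 212 211 211 212 207 209 208 207 208 210 208 206 204 204]
 [177 214 208 210 211 211 210 208 208 207 208 205 207 208 211]
 [174 208 205 208 208 207 209 209 208 204 204 208 210 236 271]
 [170 204 206 205 205 208 206 205 206 204 206 233 268 242 328]
 [164 202 211 208 207 209 207 204 206 205 160 281 332 330 327]
 [165 197 204 204 202 201 201 199 117 134 244 344 343 341 339]
 [231 194 206 203 205 206 120 124 245 338 339 340 340 342 340]
 [293 225 209 234 245 319 244 242 327 329 328 327 328 326 329]
 [308 307 307 313 315 321 265 230 279 327 325 325 322 326 325]
 [325 319 318 315 318 317 265 238 295 334 334 334 331 330 330]
 [322 323 321 319 319 312 258 249 309 344 342 342 341 341 339]
 [309 307 307 308 308 306 312 327 336 336 340 340 341 339 339]
 [315 314 311 308 307 306 304 304 320 328 327 327 327 326 327]
 [325 324 323 318 317 315 312 314 314 324 326 330 333 338 360]]
```

```bash
python3 - <<'E'
from plan import *
p,R,o=now(); print(p)
a=np.radians(102.8);D=down(np.cos(a),np.sin(a))
path(p,R,[((.3606,.1948,.12),D,3),((.3606,.1948,.045),D,1)])
E
```

```text
[0.34981393 0.31598416 0.2346123 ]
[3.8, -0.6, 4.0] [-0.522, 0.0, 0.0] -> [0.353  0.2756 0.1966]
[3.8, -2.5, 3.2] [-0.523, -0.0, 0.0] -> [0.3565 0.2352 0.1586]
[3.9, -3.7, 1.6] [-0.522, -0.0, 0.0] -> [0.3609 0.1951 0.1197]
[7.5, -0.0, -0.0] [0.0, -0.0, 0.0] -> [0.3609 0.1951 0.0447]
```

Emit:
carry_out --motion '[[[3.8,-0.6,4,-0.522,0,0,7.5],[3.8,-0.6,4,-0.522,0,0,7.5],[3.8,-0.6,4,-0.522,0,0,7.5],[3.8,-0.6,4,-0.522,0,0,7.5],[3.8,-0.6,4,-0.522,0,0,7.5]]]'

```text
time_s: 14.17
position: [0.3541, 0.2737, 0.1963]
tool_rot: [[-0.001, 0.731, 0.682], [-0.001, 0.682, -0.731], [-1.0, -0.001, -0.0]]
ft_force: [1.0, 0.2, 0.7]
grip_width: 0.0755
```

Emit:
carry_out --motion '[[[3.8,-2.5,3.2,-0.523,0,0,7.5],[3.8,-2.5,3.2,-0.523,0,0,7.5],[3.8,-2.5,3.2,-0.523,0,0,7.5],[3.8,-2.5,3.2,-0.523,0,0,7.5],[3.8,-2.5,3.2,-0.523,0,0,7.5]]]'

```text
time_s: 14.58
position: [0.3573, 0.2332, 0.1583]
tool_rot: [[-0.001, 0.292, 0.956], [-0.001, 0.956, -0.292], [-1.0, -0.001, -0.001]]
ft_force: [0.5, 0.2, -0.2]
grip_width: 0.0752
```

Emit:
carry_out --motion '[[[3.9,-3.7,1.6,-0.522,0,0,7.5],[3.9,-3.7,1.6,-0.522,0,0,7.5],[3.9,-3.7,1.6,-0.522,0,0,7.5],[3.9,-3.7,1.6,-0.522,0,0,7.5],[3.9,-3.7,1.6,-0.522,0,0,7.5]]]'

```text
time_s: 15.0
position: [0.3615, 0.1931, 0.1193]
tool_rot: [[-0.001, -0.223, 0.975], [-0.001, 0.975, 0.223], [-1.0, -0.0, -0.001]]
ft_force: [1.1, 0.6, -1.1]
grip_width: 0.0749
```

Emit:
carry_out --motion '[[[0,0,0,0,0,0,7.5],[0,0,0,0,0,0,7.5],[0,0,0,0,0,0,7.5]]]'

```text
time_s: 15.25
position: [0.3613, 0.194, 0.1197]
tool_rot: [[-0.0, -0.217, 0.976], [-0.0, 0.976, 0.217], [-1.0, -0.0, -0.0]]
ft_force: [0.4, 0.5, 0.1]
grip_width: 0.0749
```

```bash
python3 - <<'E'
from plan import *
p,R,o=now(); print(p,o["ft_force"])
a=np.radians(102.8);D=down(np.cos(a),np.sin(a))
path(p,R,[((.3606,.1948,.04),D,1)],2)
E
```

```text
[0.36131645 0.19403235 0.11973455] [0.39109421 0.53697234 0.13595057]
[7.97, 0.09, -0.05] [-0.004, -0.0, 0.0] -> [0.3606 0.1948 0.04  ]
```

Emit:
carry_out --motion '[[[2.5,0.1,0,0,0,0,7.5],[5,0.1,0,0,0,0,7.5],[6.5,0.1,0,0,0,0,7.5],[7.5,0.1,0,0,0,0,7.5],[8,0.1,0,0,0,0,7.5]]]'

```text
time_s: 15.67
position: [0.3605, 0.1952, 0.0387]
tool_rot: [[-0.002, -0.218, 0.976], [-0.0, 0.976, 0.218], [-1.0, -0.0, -0.002]]
ft_force: [0.6, -1.0, -0.0]
grip_width: 0.0751
```

Emit:
carry_out --motion '[[[0.2,0,0,0,0,0,7.5],[0.4,0,0,0,0,0,7.5],[0.6,0,0,0,0,0,7.5],[0.7,0,0,0,0,0,7.5],[0.7,0,0,0,0,0,7.5]]]'

```text
time_s: 16.08
position: [0.361, 0.1955, 0.033]
tool_rot: [[0.001, -0.219, 0.976], [0.0, 0.976, 0.219], [-1.0, -0.0, 0.001]]
ft_force: [-0.2, -0.5, 0.2]
grip_width: 0.0749
```

Emit:
carry_out --motion '[[[0,0,0,0,0,0,5],[0,0,0,0,0,0,5],[0,0,0,0,0,0,5],[0,0,0,0,0,0,5]]]' --grip_force 40

```text
time_s: 16.42
position: [0.3611, 0.1955, 0.0334]
tool_rot: [[0.001, -0.219, 0.976], [0.0, 0.976, 0.219], [-1.0, -0.0, 0.001]]
ft_force: [-0.5, -1.0, 6.2]
grip_width: 0.0587
```

```bash
python3 - <<'E'
from cross import *
from plan import *
from rig import env
p,R,o=now(); print(p,R.round(4).tolist(),o["ft_force"],o["grip_width"])
t=env.get_image("top");s=env.get_image("side")
cs=dark(s,(247.1,242),3); print("side",cs,onz(s,cs,.036)); ct=dark(t,(193.2,226.2)); print("top",ct,onz(t,ct,.036))
E
```

```text
[0.36108546 0.1954908  0.03336203] [[0.0009, -0.2192, 0.9757], [0.0001, 0.9757, 0.2192], [-1.0, -0.0001, 0.0009]] [-0.53197039 -1.00629786  6.18117044] 0.058743241437603316
side [246.92010309 241.98324742] [0.49286577 0.22133669 0.036     ]
top [192.86594203 226.28985507] [0.48902912 0.22306135 0.036     ]
```

Emit:
carry_out --motion '[[[0,0.05,0.8,0,0,0,5],[0,0.1,1.6,0,0,0,5],[0,0.15,2.4,0,0,0,5],[0,0.2,3.2,0,0,0,5],[0,0.25,4,0,0,0,5]]]'

```text
time_s: 16.93
position: [0.397, 0.2064, 0.0333]
tool_rot: [[-0.006, -0.22, 0.976], [-0.001, 0.976, 0.22], [-1.0, -0.0, -0.006]]
ft_force: [-10.8, -3.1, 16.7]
grip_width: 0.0589
```

Emit:
carry_out --motion '[[[0,0,0.8,0,0,0,5],[0,0,1.6,0,0,0,5],[0,0,2.4,0,0,0,5],[0,0,3.2,0,0,0,5],[0,0,3.2,0,0,0,5]]]'

```text
time_s: 17.35
position: [0.4311, 0.2139, 0.0334]
tool_rot: [[0.0, -0.219, 0.976], [0.0, 0.976, 0.219], [-1.0, -0.0, 0.0]]
ft_force: [-1.1, 0.0, 6.9]
grip_width: 0.059
```

```bash
python3 - <<'E'
from cross import *
from plan import *
from rig import env
p,R,o=now(); print(p,R.round(4).tolist(),o["ft_force"],o["grip_width"])
s=env.get_image("side");np.savez("pics/side5.npz",**s);t=env.get_image("top");np.savez("pics/top5.npz",**t)
X=onz(s,(246.92,241.98),.036)+[.072*.9757-.0025*.2192,.072*.2192+.0025*.9757,0]; uv=proj(s,X)[0]
cs=dark(s,uv,3); print(uv,"side",cs,onz(s,cs,.036))
cc=np.zeros((600,800,3),np.uint8)
cc[:480]=cv2.resize(s["image"][215:275,205:305],(800,480),interpolation=cv2.INTER_CUBIC)
cv2.imwrite("pics/z5.png",np.clip(cc[:480]*1.4,0,255).astype(np.uint8)[:,:,::-1])
E
```

```text
[0.43109122 0.21388871 0.03338341] [[0.0002, -0.2195, 0.9756], [0.0, 0.9756, 0.2195], [-1.0, -0.0, 0.0002]] [-1.0976992   0.03053205  6.89581968] 0.05897490028176005
[226.10375723 241.08448973] side [225.37125749 240.02694611] [0.56653889 0.23610545 0.036     ]
```

View pics/z5.png

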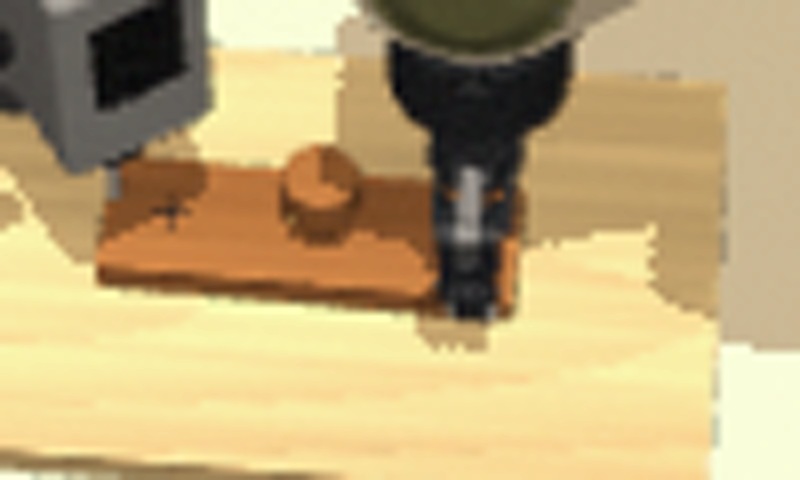

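The board has slid 72 mm without slipping: its cross is at side px (226.1,241.1), exactly as predicted, and the bit tip is at about (219,239). I'll refit the base edges to sub-pixel accuracy for a second estimate of the bit before the last stretch.

```bash
python3 - <<'E'
from cross import *
ex0=np.array([np.cos(.225),np.sin(.225)]);ey0=np.array([-ex0[1],ex0[0]]);c0=np.array([.4936,.2259])
def edge(d,a,b,out,n=40):
    # world edge a->b at z=.018, outward direction; half-level crossing of saturation
    S=cv2.cvtColor(d["image"],cv2.COLOR_RGB2HSV)[...,1].astype(np.float32); P=[]
    for f in np.linspace(.08,.92,n):
        q=a+(b-a)*f; k=np.linspace(-.015,.015,121)
        uv=proj(d,np.c_[q+k[:,None]*out,np.full(121,.018)]).astype(np.float32)
        v=cv2.remap(S,uv[:,:1],uv[:,1:],cv2.INTER_LINEAR)[:,0]
        h=(np.median(v[:30])+np.median(v[-30:]))/2
        if np.median(v[:30])-np.median(v[-30:])<20: continue
        i=np.where((v[:-1]>=h)&(v[1:]<h))[0]
        if len(i)==1: P.append(q+out*k[i[0]])
    P=np.array(P,np.float32); l=cv2.fitLine(P,cv2.DIST_HUBER,0,.001,.001).ravel(); return P,l
cor=lambda i,j:c0+i*.17*ex0+j*.11*ey0
for nm in("top0","top4","side2","side4"):
    d=dict(np.load(f"pics/{nm}.npz"))
    for e,a,b,o in(("left",cor(-1,1),cor(1,1),ey0),("near",cor(-1,-1),cor(-1,1),-ex0),("right",cor(-1,-1),cor(1,-1),-ey0)):
        try:
            P,l=edge(d,a,b,o); r=(P-(a+b)/2)@o; print(nm,e,len(P),"offset mm",round(1e3*float((l[2:]-(a+b)/2)@o),2),"med",round(1e3*float(np.median(r)),2),"ang",round(float(np.arctan(l[1]/l[0])),4))
        except Exception as x: print(nm,e,x)
E
```

```text
top0 left 40 offset mm 1.88 med 1.75 ang 0.2188
top0 near 36 offset mm -1.68 med -1.5 ang -1.352
top0 right 40 offset mm -0.5 med -0.5 ang 0.2255
top4 left 40 offset mm 1.98 med 1.75 ang 0.2187
top4 near 40 offset mm -1.93 med -1.87 ang -1.354
top4 right 40 offset mm -0.52 med -0.5 ang 0.2236
side2 left 39 offset mm 9.85 med 10.0 ang 0.2224
side2 near 40 offset mm -4.34 med -4.5 ang -1.3528
side2 right 30 offset mm -3.25 med -3.5 ang 0.2145
side4 left 38 offset mm 9.87 med 9.87 ang 0.2231
side4 near 36 offset mm -5.23 med -5.0 ang -1.3382
side4 right 16 offset mm -2.97 med -2.62 ang 0.2148
```

Two independent estimates of what's left agree within a millimetre: (23.8, 5.7) mm from the top view and (23.5, 5.4) mm from the side view. I'll slide 24 mm along the board and 0.5 mm sideways.

Emit:
carry_out --motion '[[[0,0,0.5,0,0,0,5],[0,0,1,0,0,0,5],[0,0.05,1.5,0,0,0,5],[0,0.05,2,0,0,0,5],[0,0.05,2.4,0,0,0,5]]]'

```text
time_s: 17.87
position: [0.4521, 0.2193, 0.0334]
tool_rot: [[-0.004, -0.22, 0.976], [-0.001, 0.976, 0.22], [-1.0, 0.0, -0.004]]
ft_force: [-10.9, -2.1, 14.9]
grip_width: 0.0588
```

Emit:
carry_out --motion '[[[0,0,0,0,0,0,5],[0,0,0,0,0,0,5],[0,0,0,0,0,0,5]]]'

```text
time_s: 18.12
position: [0.453, 0.2194, 0.0334]
tool_rot: [[-0.002, -0.22, 0.976], [-0.0, 0.976, 0.22], [-1.0, 0.0, -0.002]]
ft_force: [-4.9, -0.6, 10.1]
grip_width: 0.0587
```

```bash
python3 - <<'E'
from cross import *
from plan import *
from rig import env
p,R,o=now(); print(p,R.round(4).tolist(),o["ft_force"],o["grip_width"])
s=env.get_image("side");np.savez("pics/side6.npz",**s)
d=p-np.array([.36109,.19549,.03336]); X=onz(s,(246.92,241.98),.036)+[d[0],d[1],0]; print("moved",d,"cross pred px",proj(s,X)[0],"pred tip px if right under",proj(s,X+[0,0,.01])[0])
cv2.imwrite("pics/z6.png",np.clip(cv2.resize(s["image"][220:260,195:255],(780,520),interpolation=cv2.INTER_CUBIC)*1.5,0,255).astype(np.uint8)[:,:,::-1])
E
```

```text
[0.45302359 0.21940617 0.03338292] [[-0.0016, -0.2196, 0.9756], [-0.0003, 0.9756, 0.2196], [-1.0, 0.0, -0.0016]] [-4.94447702 -0.64138787 10.09411809] 0.05866654425736436
moved [9.19335946e-02 2.39161704e-02 2.29245215e-05] cross pred px [219.49844029 240.77344779] pred tip px if right under [219.31654616 239.05996288]
```

View pics/z6.png

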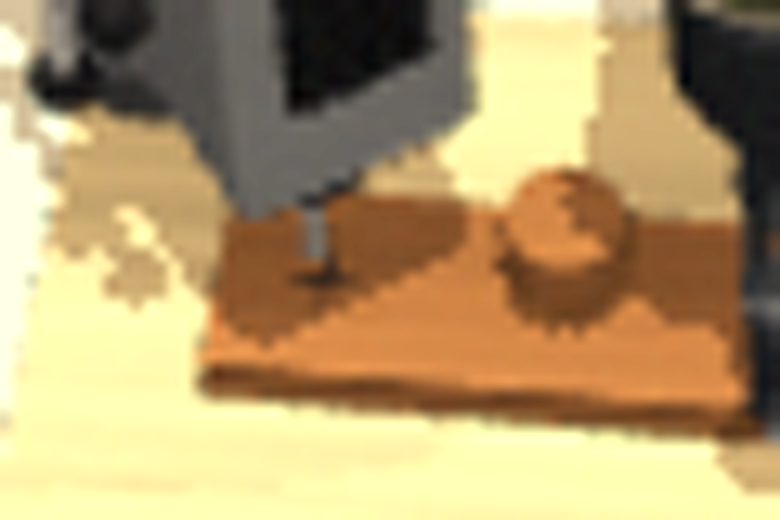

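The cross is at side px (219.3,240.7) and the tip's column at about 218.9. That leaves about 1.7 mm to go along the slide, because the arm gave slightly under friction.

Emit:
carry_out --motion '[[[0,0,0.1,0,0,0,5],[0,0,0.2,0,0,0,5],[0,0,0.2,0,0,0,5],[0,0,0.2,0,0,0,5]]]'

```text
time_s: 18.5
position: [0.4538, 0.2196, 0.0334]
tool_rot: [[-0.004, -0.22, 0.976], [-0.001, 0.976, 0.22], [-1.0, -0.0, -0.004]]
ft_force: [-9.9, -1.8, 13.7]
grip_width: 0.0586
```

```bash
python3 - <<'E'
from cross import *
from plan import *
from rig import env
p,R,o=now(); print(p,o["ft_force"],o["grip_width"])
d=p-np.array([.36109,.19549,.03336]); print("moved",d)
s=env.get_image("side");X=onz(s,(246.92,241.98),.036)+[d[0],d[1],0]; print(proj(s,X)[0],proj(s,X+[0,0,.01])[0]); print(s["image"].astype(int).sum(2)[235:246,213:227])
E
```

```text
[0.45383693 0.21961077 0.03336136] [-9.86309543 -1.84802849 13.66792546] 0.05859849043308086
moved [9.27469325e-02 2.41207745e-02 1.35598516e-06]
[219.25737586 240.76123836] [219.0743955  239.04775373]
[[188 203 203 203 197 114 104 142 178 176 183 197 194 199]
 [169 199 185 156 193 209 218 186 184 176 174 178 175 174]
 [175 174 177 176 182 194 217 159 175 174 174 177 176 174]
 [167 165 165 161 171 191 221 160 168 168 176 173 171 175]
 [174 172 173 175 169 182 217 145 167 168 164 167 165 170]
 [177 178 180 183 174 172 148 147 173 171 172 170 172 178]
 [180 180 177 176 146 107  83  88 121 156 177 187 198 268]
 [180 178 177 178 179 169 100 182 182 189 205 277 275 276]
 [181 182 180 181 181 175 158 185 200 273 268 271 277 275]
 [201 198 195 191 194 194 208 276 273 272 271 278 279 280]
 [201 205 194 199 215 293 293 292 292 294 290 293 293 290]]
```

Cross and bit now line up in the side view to within about 0.3 px (1 mm), and the top estimate leaves about 1 mm. I'll release, lift straight up, and back off.

Emit:
carry_out --motion '[[[0,0,0,0,0,0,7.5],[0,0,0,0,0,0,7.5],[0,0,0,0,0,0,7.5],[0,0,0,0,0,0,7.5]]]'

```text
time_s: 18.88
position: [0.456, 0.2199, 0.0328]
tool_rot: [[0.0, -0.219, 0.976], [0.0, 0.976, 0.219], [-1.0, 0.0, 0.0]]
ft_force: [0.5, -0.1, -0.1]
grip_width: 0.0749
```

Emit:
carry_out --motion '[[[-1,0,0,0,0,0,7.5],[-3,0,0,0,0,0,7.5],[-6,0,0,0,0,0,7.5],[-9,0,-2,0,0,0,7.5],[-12,0,-5,0,0,0,7.5]]]'

```text
time_s: 19.3
position: [0.4086, 0.209, 0.1533]
tool_rot: [[0.001, -0.219, 0.976], [0.0, 0.976, 0.219], [-1.0, -0.0, 0.001]]
ft_force: [-0.4, 0.4, 1.0]
grip_width: 0.0749
```

Emit:
carry_out --motion '[[[-3,-4,0,0,0,0,7.5],[-6,-8,0,0,0,0,7.5],[-8,-12,0,0,0,0,7.5],[-8,-16,0,0,0,0,7.5],[-8,-20,0,0,0,0,7.5]]]'

```text
time_s: 19.72
position: [0.4489, 0.0262, 0.2335]
tool_rot: [[0.004, -0.22, 0.975], [-0.001, 0.975, 0.22], [-1.0, -0.002, 0.004]]
ft_force: [0.2, 1.1, -0.2]
grip_width: 0.0748
```

Emit:
carry_out --motion '[[[0,-4,0,0,0,0,7.5],[0,-8,0,0,0,0,7.5],[0,-8,0,0,0,0,7.5],[0,-8,0,0,0,0,7.5],[0,-8,0,0,0,0,7.5]]]'

```text
time_s: 20.13
position: [0.4657, -0.0498, 0.2314]
tool_rot: [[-0.001, -0.219, 0.976], [0.001, 0.976, 0.219], [-1.0, 0.001, -0.0]]
ft_force: [0.7, 0.0, -0.0]
grip_width: 0.0751
```

```bash
python3 - <<'E'
from board import *
from plan import *
from rig import env
p,R,o=now(); print(p,o["ft_force"],o["time_s"])
s=env.get_image("side");t=env.get_image("top");np.savez("pics/side7.npz",**s);np.savez("pics/top7.npz",**t)
print(s["image"].astype(int).sum(2)[236:245,213:227])
m,r=board(t,.036,(145,150,245,300)); print(r,cv2.boxPoints(r).round(4).tolist())
cc=np.zeros((600,800,3),np.uint8); cc[:,:400]=cv2.resize(t["image"][150:300,145:245],(400,600),interpolation=cv2.INTER_CUBIC); cc[:300,400:]=cv2.resize(s["image"][210:270,195:275],(400,300),interpolation=cv2.INTER_CUBIC); cc[300:,400:]=cv2.resize(t["image"][100:280,235:475],(400,300))
cv2.imwrite("pics/z7.png",np.clip(cc*1.4,0,255).astype(np.uint8)[:,:,::-1])
E
```

```text
[ 0.46565734 -0.04984128  0.23138525] [ 0.65630903  0.020352   -0.02376795] 20.1333
[[168 194 183 152 189 210 217 180 179 174 176 173 171 176]
 [174 169 173 174 175 191 214 156 173 171 171 175 174 173]
 [165 166 162 165 164 189 220 158 168 169 167 166 169 170]
 [174 172 166 168 167 181 212 137 164 161 163 168 163 164]
 [173 175 175 171 143 143 139 148 167 165 168 167 170 170]
 [175 175 174 170 142 106  76  89 117 150 175 179 195 266]
 [177 174 177 176 177 164  97 175 178 187 199 271 271 270]
 [178 180 178 178 180 172 152 183 196 266 267 267 269 270]
 [192 194 189 190 188 191 206 276 270 270 269 274 273 274]]
((0.5089736580848694, 0.22976170480251312), (0.15033800899982452, 0.060996994376182556), 11.606873512268066) [[0.4291999936103821, 0.24449999630451202], [0.4415000081062317, 0.18479999899864197], [0.588699996471405, 0.2150000035762787], [0.5764999985694885, 0.27480000257492065]]
```

View pics/z7.png

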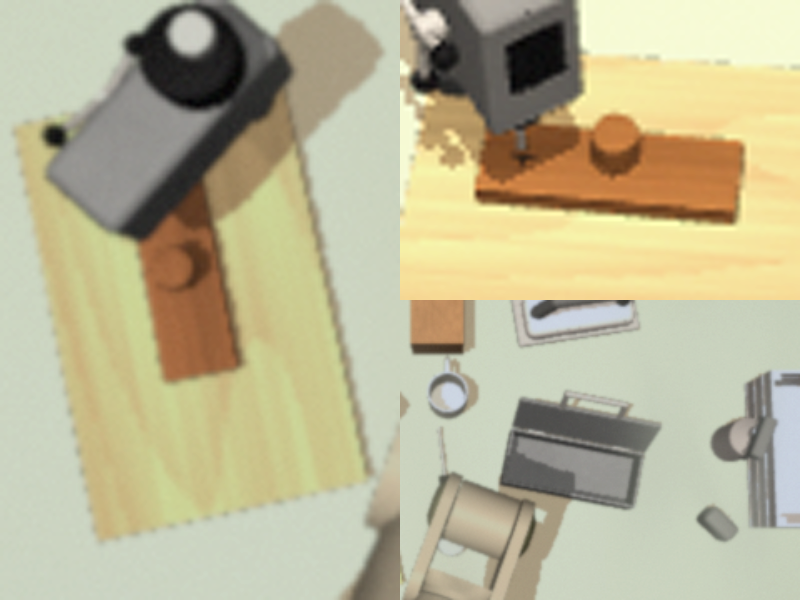

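The last picture shows the board flat under the bit, with the cross directly below the tip at side px (219.1,241.0). The lid is still on its stop, the bystanders are in place and the robot is clear of everything. Handing in.

```bash
python3 -c "
from rig import env
print(env.close_job())"
```

```text
the job is handed in; nothing more can be done
None
```

I finished the task and handed it in after about 20 s of robot time; the interface gave no verdict.

- **Lid:** I gripped the handle bar, swung the lid past upright and let it fall back. The last picture shows it still leaning on its stop.
- **First placing:** I lifted the board by its knob and lowered it onto the plywood with its cross about 95 mm short of the bit. The most I read was 24 N at the wrist at set-down. The pictures show it flat and let go.
- **Slide:** I took it again by the bare end and slid it about 96 mm along the plywood. I then released it and moved the arm clear.

**Last checks:**
- **Side view:** the cross lines up under the bit tip to about 0.3 px (1 mm) across the picture. Along the picture's vertical it could be up to about 2 mm out, depending on the shape of the tip.
- **Top view:** the base-edge and board-end fits agree to about 1 mm along the slide and 1 mm sideways.
- **Disagreements:** the two cameras differ by 3–4 mm in absolute position, so I only compared things within the same picture. A rough fit of the base in the side view put the bit about 3 mm farther left (+y) than reading the tip directly, and I gave that fit little weight.
- **Bit and bystanders:** I saw no sign that the bit was touched. The mug, screwdriver and tape measure look unmoved. The glass jar and part of the screwdriver are under the arm in the last picture, and I didn't look at the left-hand side again.

I viewed 11 pictures in all, one over the budget.

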